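Set the marking gauge over the turntable and hold it at its 100 mm line

ROBOT

A 6-joint arm with a two-finger parallel gripper is mounted at the origin on a cart in front of the work surface, level with it; the furniture and walls round the work are solid. World frame = base frame: x ahead of the robot, y to its left, z up, the work surface at z = 0. Lengths are in m, angles in rad, forces in N, time in s.
With the tool pointing down it reaches from about 0.35 to 0.775 m from the base axis. Payload 5.5 kg.
Tool frame: the origin (TCP) lies midway between the tips of the shut fingers; the grasp point (between the pads) lies 19 mm behind it; z points along the fingers, y is the line along which they close (so a half turn about z gives the same grasp; the last joint's range is limited). The gripper opens to 85 mm and grips with 20 to 120 N. Pads are 22 mm wide; open, the fingers measure 114 mm over their backs; the gripper's body (76 mm by 85 mm) begins 54 mm behind the grasp point. The pads swing forward as they close: fully open they stand 13 mm farther back than shut.
Start: joints at [1.19, 0.313, 0.046, 1.304, 0, 1.431], TCP at [0.137, 0.558, 0.231] pointing down, gripper open.
Joint ranges: [-2.76, 2.76], [-0.86, 1.69], [-1.03, 1.26], [-2.2, 2.34], [-1.47, 1.5], [-3.14, 3.14]. Speed limits (rad/s): [2.57, 2.57, 3.14, 3.14, 3.14, 3.14].

INTERFACE

Orientations are given as a unit quaternion [w, x, y, z].
In Python, from workcell import telemetry, imaging, env gives the robot as it stands. The module is installed in compiled form; this text tells all that it offers.
- The arm moves only by the tool step_arm, never from a script. Its argument "moves" is a list of rows, each a list of 3 entries, a list of its own where there are three numbers: the shift along the tool's x, y, z in mm, then the turn, a rotation vector about the tool's x, y, z in rad, then the finger opening in mm, from 0 to 85.4. A call has 1 to 8 rows; each row is the pose to reach, as a shift and turn from the pose commanded when the call began, along the tool's axes at that moment; what a row does not reach only later rows make up. A row lasts 1/12 s, in which the tool goes at most 41.7 mm and 7.16 degrees, less where a joint would pass 70% of its speed; a pose out of reach is approached as far as the arm can. A call with a gripper value outside its range is refused whole. The fingers move at their own pace and stop on an object; "grip_force" is the grip in N (left out, the last holds). Time passes only in rows, so rows that repeat a pose let the fingers close. It gives the time, the measured TCP pose, the force, the opening and the grip force at its end, in the units of the state.
- telemetry.get_state(): the state, without advancing time (a new reading comes with each control period).
- imaging.read_camera(name): name is "scene" or "top" or "wrist"; returns the picture (420x560x3 uint8, red, green, blue); there is no depth.
- imaging.camera_params(name): a dict with "camera_matrix" (3x3 intrinsics, pixels), "pose" (4x4, takes a point from camera to world coordinates). Camera axes: x right, y up, looking along -z (the intrinsics and any distortion apply to the point x, -y, -z); pixel columns grow to the right and rows downward; lengths in m; the calibration is good to about 2 mm. A picture is of the moment at which its call begins: read the wrist's pose just before it. camera_params takes no time and is no camera call; for the wrist camera it gives the pose at the moment of the call.
- env.hand_in(): hands the job in; it is judged then, once.
The state is a dict: "clock": time; "joint_pos": joint angles; "qvel": joint speeds; "tau": joint torques, N m; "tcp_pos": TCP position; "orientation": TCP orientation; "wrist_force": force on the tool from outside, world axes, zero at the start; "ft_torque": the same for the moment, N m; "finger_gap": finger opening in m; "grip_force": force on a finger pad.
Only numpy, scipy, OpenCV 4.12 (cv2) and the standard library are available. Lean on these libraries where they do the work, as an engineer would, in place of code of your own. Each camera call takes 0.05 s, during which the arm holds its last target. There are 200 camera calls.

TASK

Push the small turntable, keeping off the plate that sits on it, until its grey foot rests against both steel pins of the marking gauge. Then squeeze the lock button on the gauge's grip to free the telescoping arm and draw the arm out until the index edge stands at the 100 mm line (the scale's long lines are 0, 50 and 100 mm). Finish there still holding the grip with the button squeezed in, so that I can drop the pencil, spin the wheel for the ring and have you draw the arm straight back; leave the cup, the glaze jar and the dish where they stand.

Things in the scene. Friction and masses are not known exactly. Their poses are not given: they have to be found in the camera images.
- turntable: Low decorating turntable, loose on the table, about 0.75 kg, slides at 2 to 4 N. Round grey cast foot 150 mm in diameter, 30 mm high; above it a bare metal wheel head 140 mm in diameter (34 to 43 mm above the table) that spins freely, with a cream plate on it. Origin: on the axis, at the underside of the foot.
- plate: Cream unglazed plate, 128 mm in diameter, stuck centrally on the wheel head with clay lugs; it reaches from 43 to 59 mm above the table. Not to be touched. Origin: centre of its underside.
- gauge: Marking gauge, fixed to the table. Its frame (z up) has its origin on the table where the turntable's axis stands when home. Round column at y = +372 mm, top 152 mm high; from it a tube 22 mm wide, 24 mm high, axis 130 mm above the table, runs along -y to y = +160 mm. An inner rod with an upright pencil (tip 70 mm above the table) comes out of the tube's free end.
- seat (a point): Home spot of the turntable's axis, on the table (same as the gauge's origin and axes). The two upright steel pins, 16 mm in diameter and 27 mm high, stand from it at x = +64 mm, y = +53 and -53 mm in the gauge's frame, with a 10 mm thick steel base beyond them; so the turntable is pushed home toward the gauge's +x.
- mark_100 (a point): The 100 mm line, on the top of the tube at its middle. Black lines every 10 mm across the tube's top and -x side, 0 to 110 mm, growing along the gauge's -y, 0 nearest the column; the lines at 0, 50 and 100 mm are long (full width), the others short.
- index_edge (a point): Middle of the straight front edge of the thin steel tongue on the carriage, lying on the tube's top, 26 mm from the grip's centre along the gauge's -y. The line at this edge is the reading.
- grip (a point): Centre of the grey grip block at button height, 162 mm above the table; moves with the arm; gauge's axes. Block 36 mm wide in x, 34 mm long in y, top 17 mm above this point. Plain face at x = +18 mm; the button sticks out of the -x face to x = -28 mm (-22 mm fully in). A pinch along x from straight above squeezes it: 46 mm over the button out, 40 mm fully in. Pencil 166 mm off along -y.
- carriage (a joint): Extension of the telescoping arm in m, 0 to 0.125, equal to the scale reading at the index edge; grows as the grip is drawn along the gauge's -y. Starts at 0.005 to 0.040. With the lock button out, a pawl in a toothed rack (every 5 mm) holds it against 40 N; with the button fully in it slides freely (1 to 2 N) and stays where it is left.
- lock_button (a joint): Travel of the lock button in m: 0 out (locked), 0.006 fully in, pressed toward the gauge's +x; the pawl is clear of the rack from 0.003 to 0.004 on. Round black button 18 mm in diameter; it begins to move at about 8 N and is fully in at about 11 N; it springs out when let go.
- glaze_jar: Bystander: round jar with a black lid, 49 mm in diameter, 56 mm high. Origin: centre of its underside.
- glaze_dish: Bystander: square white dish, 85 x 85 x 25 mm. Origin: centre of its underside.
- bisque_cup: Bystander: cream unglazed cup, 68 mm in diameter, 60 mm high. Origin: centre of its underside.

How it is judged:
By the outcome, as a careful person would: the job done as asked, in the order asked, and still so for the second after the job is handed in, while the arm keeps its last pose, push and grip.
It also fails if it takes over 48 s, if anything falls off the work surface, if the arm or the gripper's body presses on something with over 40 N, if the wrist force passes 120 N, or if a joint passes its speed limit or range.

## Working session

There is one attempt and no reset: what is moved stays moved. The work goes in short steps, Python scripts to look and compute and a tool call to move; the robot and the scene stay as the last step left them, time stands still between calls to the robot, and variables do not carry over. Pictures are saved under pics/ and viewed, at most 10 in all, crops included, and the job is handed in when it is done.

Besides the shell and the picture viewer there is one more tool, called after "Emit:" as name(argument=value, ...) on one line, values as JSON. step_arm: Moves the arm, as the interface text tells. Its arguments: {"type":"object","properties":{"moves":{"type":"array"},"grip_force":{"type":"number"}},"required":["moves"]}

```bash
mkdir -p pics; python3 - <<'E'
from workcell import telemetry, imaging
import cv2, numpy as np
np.set_printoptions(precision=4,suppress=True)
for n in ["scene","top"]:
    im=imaging.read_camera(n); cv2.imwrite(f"pics/{n}0.png",im[:,:,::-1])
    p=imaging.camera_params(n); print(n,p)
s=telemetry.get_state(); print(s)
E
```

```text
scene {'camera_matrix': array([[533.5009,   0.    , 284.9803],
       [  0.    , 533.5009, 212.0843],
       [  0.    ,   0.    ,   1.    ]]), 'pose': array([[ 0.7231,  0.4656, -0.5102, -0.2574],
       [-0.6907,  0.4798, -0.5411, -0.9113],
       [-0.0071,  0.7437,  0.6685,  1.145 ],
       [ 0.    ,  0.    ,  0.    ,  1.    ]])}
top {'camera_matrix': array([[425.7425,   0.    , 283.0353],
       [  0.    , 425.7425, 215.5913],
       [  0.    ,   0.    ,   1.    ]]), 'pose': array([[ 0.0017,  0.9972, -0.0752,  0.4352],
       [-1.    ,  0.0011, -0.0071, -0.0589],
       [-0.007 ,  0.0752,  0.9971,  1.3917],
       [ 0.    ,  0.    ,  0.    ,  1.    ]])}
{'clock': 0.1, 'joint_pos': array([1.1904, 0.314 , 0.0451, 1.3036, 0.    , 1.4312]), 'qvel': array([ 0.0007, -0.0007,  0.0024,  0.0001,  0.001 ,  0.0003]), 'tau': array([  0.0045, -48.1725,  29.9243,   0.0127,  -0.    ,  -0.    ]), 'tcp_pos': array([0.1369, 0.558 , 0.2305]), 'orientation': array([-0.0002,  0.1201,  0.9928, -0.0008]), 'wrist_force': array([ 1.0784, -0.966 ,  0.5153]), 'ft_torque': array([-0.0258, -0.0007, -0.0011]), 'grip_force': 0.0, 'finger_gap': 0.0855217717698293}
```

View pics/top0.png

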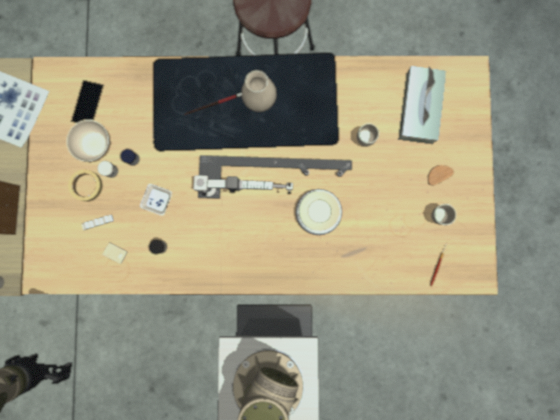

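View pics/scene0.png

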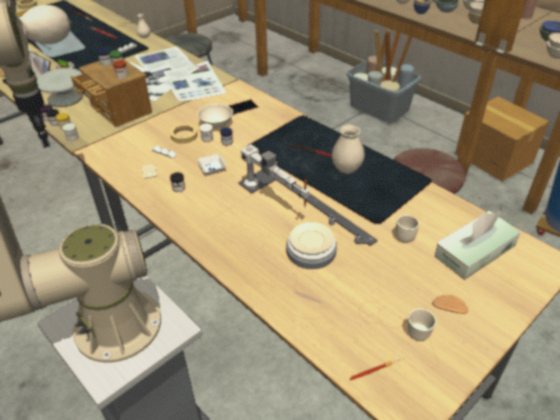

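The top view shows the gauge with its column at about (201,184) and its arm running right, along world −y. The turntable is at (319,212) and the pins are near (305,172) and (342,172). I'll enlarge this area.

```bash
cat > h.py <<'E'
import numpy as np, cv2
from workcell import telemetry, imaging
np.set_printoptions(precision=4,suppress=True)
def ray(n,uv,z,p=None):
    p=p or imaging.camera_params(n); K=p["camera_matrix"];T=p["pose"]
    a=np.linalg.inv(K)@[uv[0],uv[1],1]; d=T[:3,:3]@[a[0],-a[1],-a[2]]
    return T[:3,3]+d*(z-T[2,3])/d[2]
def proj(n,P,p=None):
    p=p or imaging.camera_params(n); c=np.linalg.inv(p["pose"])@np.append(P,1)
    q=p["camera_matrix"]@[c[0],-c[1],-c[2]]; return q[:2]/q[2]
E
python3 - <<'E'
from h import *
t=cv2.imread("pics/top0.png"); 
a=cv2.resize(t[145:245,190:360],None,fx=4.6,fy=4.6,interpolation=cv2.INTER_CUBIC)
cv2.imwrite("pics/topc.png",a)
for nm,uv,z in [("col",(201,183),.152),("pinL",(305,172),.027),("pinR",(342,170),.027),("plate",(319.5,211),.059),("tubeend",(292,187),.13),("grip",(232,183),.179),("jar?",(157,246),.056),("dish",(155,199),.025)]:
    print(nm,ray("top",uv,z))
E
```

```text
col [0.6245 0.1914 0.152 ]
pinL [ 0.6797 -0.12    0.027 ]
pinR [ 0.6863 -0.2398  0.027 ]
plate [ 0.5503 -0.1638  0.059 ]
tubeend [ 0.616  -0.0765  0.13  ]
grip [0.6204 0.0967 0.179 ]
jar? [0.4398 0.3457 0.056 ]
dish [0.5916 0.3652 0.025 ]
```

View pics/topc.png

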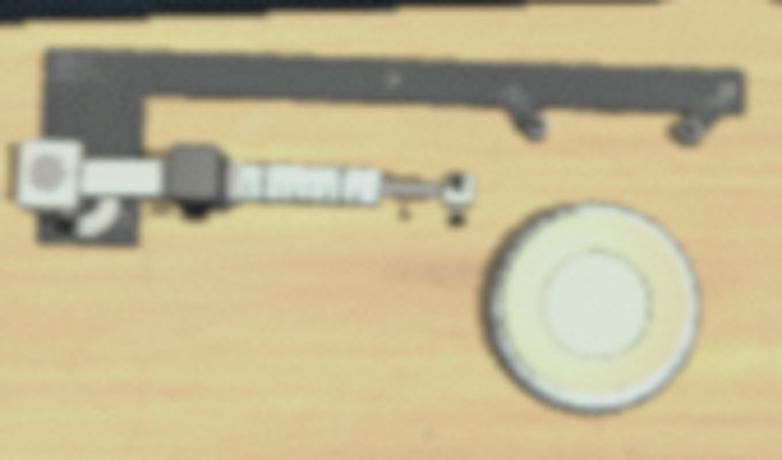

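The crop shows the pins at (306.3,172.8) and (339.6,173.3), the column top at (200.4,182.4), the grip at about (232,183) with its button facing robot-ward (−x), and the turntable head centred near (319,212).

```bash
python3 - <<'E'
from h import *
t=cv2.imread("pics/top0.png"); s=cv2.imread("pics/scene0.png")
f=lambda x,y:(190+x/4.6,145+y/4.6)
a=ray("top",f(535,128),.027);b=ray("top",f(688,130),.027);c=ray("top",f(48,172),.152)
t1=ray("top",f(110,175),.142);t2=ray("top",f(375,187),.142)
print("pins",a,b,np.linalg.norm(a-b),"col",c,"tube",t1,t2)
# gauge pose fit
G=np.array([[.064,.053],[.064,-.053],[0,.372]]);W=np.array([a[:2],b[:2],c[:2]])
g=G-G.mean(0);w=W-W.mean(0);th=np.arctan2((g[:,0]*w[:,1]-g[:,1]*w[:,0]).sum(),(g*w).sum())
R=np.array([[np.cos(th),-np.sin(th)],[np.sin(th),np.cos(th)]]);o=W.mean(0)-R@G.mean(0)
print("yaw",th,"origin",o,"res",(G@R.T+o-W)*1000, "tubeyaw",np.arctan2(t1[0]-t2[0],t1[1]-t2[1]))
gr=ray("top",f(194,177),.179);print("grip",gr,"in gauge",(gr[:2]-o)@R)
# turntable: plate colour ellipse (cream, brighter than wood)
hsv=cv2.cvtColor(t,cv2.COLOR_BGR2HSV);print(hsv[212,319],hsv[200,310],hsv[240,350])
# metal/foot+head outline: not wood
wood=cv2.inRange(hsv,(8,70,120),(22,255,255));m=(255-wood);m[:187]=0;m[240:]=0;m[:,:293]=0;m[:,345:]=0
cs,_=cv2.findContours(m,cv2.RETR_EXTERNAL,cv2.CHAIN_APPROX_NONE);k=max(cs,key=cv2.contourArea);print(cv2.fitEllipse(k))
e=cv2.fitEllipse(k);pt=ray("top",e[0],.043);print("turntable",pt,"gauge",(pt[:2]-o)@R)
pt=ray("top",f(596,304),.059);print("plate",pt)
E
```

```text
pins [ 0.677  -0.1243  0.027 ] [ 0.6756 -0.2318  0.027 ] 0.10759071108221503 col [0.6263 0.1931 0.152 ] tube [0.6259 0.1551 0.142 ] [ 0.6182 -0.0157  0.142 ]
yaw -0.0350427626470659 origin [ 0.6127 -0.1768] res [[ 1.4698 -1.7817]
 [-0.8694 -0.1347]
 [-0.6004  1.9163]] tubeyaw 0.04495421073038397
grip [0.619  0.0962 0.179 ] in gauge [-0.0032  0.273 ]
[ 53  15 227] [ 41  25 227] [ 22  78 218]
((316.7820739746094, 211.09930419921875), (47.93965530395508, 55.32793426513672), 117.18119049072266)
turntable [ 0.5513 -0.1565  0.043 ] gauge [-0.062   0.0181]
plate [ 0.55  -0.164  0.059]
```

```bash
cat >> h.py <<'E'
from scipy.spatial.transform import Rotation as Ro
TH=-0.037; O=np.array([.6127,-.1768])
def gw(x,y): c,s=np.cos(TH),np.sin(TH); return np.array([c*x-s*y,s*x+c*y])+O
def wg(p): c,s=np.cos(TH),np.sin(TH); d=np.asarray(p)[:2]-O; return np.array([c*d[0]+s*d[1],-s*d[0]+c*d[1]])
def rel(p,ang=None):
    "shift (mm, tool axes) and tool-z turn to reach world p with tool y at world angle ang, tool down"
    s=telemetry.get_state(); q=s["orientation"]; R=Ro.from_quat([q[1],q[2],q[3],q[0]])
    d=R.inv().apply(np.asarray(p)-s["tcp_pos"])*1000
    if ang is None: return d
    y=np.array([np.cos(ang),np.sin(ang),0]); z=np.array([0,0,-1.]); T=Ro.from_matrix(np.c_[np.cross(y,z),y,z])
    return d,(R.inv()*T).as_rotvec()
E
python3 -c "
from h import *
print(rel([.36,.30,.231],np.pi/2+TH))"
```

```text
(array([-278.1315, -197.3513,   -0.2721]), array([-0.0017, -0.0004, -0.2038]))
```

Emit:
step_arm(moves=[[[-278,-197,0],[0,0,-0.2],60],[[-278,-197,0],[0,0,-0.2],60],[[-278,-197,0],[0,0,-0.2],60],[[-278,-197,0],[0,0,-0.2],60],[[-278,-197,0],[0,0,-0.2],60],[[-278,-197,0],[0,0,-0.2],60],[[-278,-197,0],[0,0,-0.2],60],[[-278,-197,0],[0,0,-0.2],60]])

```text
clock: 0.77
tcp_pos: [0.3546, 0.3061, 0.2311]
orientation: [-0.0, 0.02, 1.0, -0.0]
wrist_force: [0.7, 0.0, -0.6]
finger_gap: 0.0599
grip_force: 0.0
```

```bash
python3 -c "
from h import *
print(rel([.41,.02,.22],np.pi/2+TH),telemetry.get_state()['finger_gap'])"
```

```text
(array([ -66.9116, -283.6171,   11.1247]), array([-0.    , -0.0002, -0.0035])) 0.05987295734297894
```

Emit:
step_arm(moves=[[[-67,-284,0],[0,0,0],60],[[-67,-284,0],[0,0,0],60],[[-67,-284,0],[0,0,0],60],[[-67,-284,0],[0,0,0],60],[[-67,-284,0],[0,0,0],60],[[-67,-284,0],[0,0,0],60],[[-67,-284,0],[0,0,0],60],[[-67,-284,0],[0,0,0],60]])

```text
clock: 1.43
tcp_pos: [0.4108, 0.0149, 0.2311]
orientation: [0.001, 0.025, 1.0, -0.001]
wrist_force: [0.6, 0.7, 0.6]
finger_gap: 0.0603
grip_force: 0.0
```

Emit:
step_arm(moves=[[[0,-185,0],[0,0,0],60],[[0,-185,0],[0,0,0],60],[[0,-185,0],[0,0,0],60],[[0,-185,0],[0,0,0],60],[[0,-185,0],[0,0,0],60],[[0,-185,0],[0,0,0],60]])

```text
clock: 1.93
tcp_pos: [0.4018, -0.1669, 0.2308]
orientation: [-0.0, 0.023, 1.0, -0.0]
wrist_force: [0.0, -0.7, -0.7]
finger_gap: 0.0598
grip_force: 0.0
```

```bash
python3 - <<'E'
from h import *
p=imaging.camera_params("wrist"); im=imaging.read_camera("wrist"); cv2.imwrite("pics/w1.png",im[:,:,::-1])
print(p,telemetry.get_state()["tcp_pos"])
for P in [(.55,-.164,.059),(.677,-.1243,.027),(.6756,-.2318,.027)]: print(proj("wrist",P,p))
import pickle; pickle.dump(p,open("w1.pkl","wb"))
E
```

```text
{'camera_matrix': array([[336.6583,   0.    , 281.4747],
       [  0.    , 336.6583, 211.2138],
       [  0.    ,   0.    ,   1.    ]]), 'pose': array([[ 0.0464, -0.9511, -0.3052,  0.3233],
       [ 0.9989,  0.0441,  0.0145, -0.1628],
       [-0.0004, -0.3056,  0.9522,  0.3733],
       [ 0.    ,  0.    ,  0.    ,  1.    ]])} [ 0.4015 -0.1649  0.2308]
[290.0589 320.5175]
[323.8008 387.5007]
[241.154  389.6612]
```

View pics/w1.png

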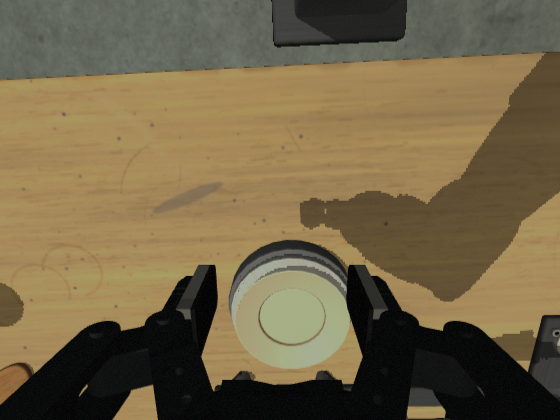

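The wrist picture shows the plate centred at (291,318), against a prediction of (290,320). The pins peek out at about (242,377) and (324,377), so the estimates agree. I'll lower behind the turntable and cradle it with the open fingers.

Emit:
step_arm(moves=[[[0,6.5,224],[0,0,0],60],[[0,6.5,224],[0,0,0],60],[[0,6.5,224],[0,0,0],60],[[0,6.5,224],[0,0,0],60],[[0,6.5,224],[0,0,0],60],[[0,6.5,224],[0,0,0],60],[[0,6.5,224],[0,0,0],60]])

```text
clock: 2.57
tcp_pos: [0.3983, -0.153, 0.0034]
orientation: [-0.004, 0.019, 1.0, 0.003]
wrist_force: [-0.1, 0.8, 0.8]
finger_gap: 0.0601
grip_force: 0.0
```

```bash
python3 -c "
from h import *
s=telemetry.get_state();print(s['tcp_pos'],wg(s['tcp_pos'])*1000,s['wrist_force'],s['finger_gap'])"
```

```text
[ 0.3983 -0.153   0.0034] [-215.0838   15.855 ] [-0.0959  0.7551  0.8253] 0.06010530816766694
```

Emit:
step_arm(moves=[[[-25,0,0],[0,0,0],60],[[-50,0,0],[0,0,0],60],[[-50,0,0],[0,0,0],60],[[-50,0,0],[0,0,0],60]])

```text
clock: 2.9
tcp_pos: [0.4544, -0.1588, 0.0089]
orientation: [0.001, 0.019, 1.0, -0.001]
wrist_force: [0.1, 0.8, -0.2]
finger_gap: 0.0602
grip_force: 0.0
```

```bash
python3 -c "
from h import *
s=telemetry.get_state();print(s['tcp_pos'],wg(s['tcp_pos'])*1000,s['wrist_force'],s['finger_gap'])"
```

```text
[ 0.4544 -0.1588  0.0089] [-158.8991   12.1197] [ 0.09    0.7886 -0.1784] 0.06022320156335732
```

Emit:
step_arm(moves=[[[-10,-1,3],[0,0,0],60],[[-18,-1.5,3],[0,0,0],60],[[-24,-2.5,3],[0,0,0],60],[[-30,-3.5,3],[0,0,0],60],[[-36,-4.5,3],[0,0,0],60],[[-42,-5.5,3],[0,0,0],60],[[-48,-6.5,3],[0,0,0],60]])

```text
clock: 3.48
tcp_pos: [0.4999, -0.1675, 0.0042]
orientation: [-0.0, 0.021, 1.0, 0.0]
wrist_force: [-3.3, 0.2, 0.7]
finger_gap: 0.0598
grip_force: 1.7
```

Emit:
step_arm(moves=[[[-6,-1.2,0],[0,0,0],60],[[-11,-2.4,0],[0,0,0],60],[[-16,-3.6,0],[0,0,0],60],[[-20,-4.5,0],[0,0,0],60],[[-23,-5.2,0],[0,0,0],60],[[-25,-5.5,0],[0,0,0],60],[[-25,-5.5,0],[0,0,0],60]])

```text
clock: 4.07
tcp_pos: [0.5252, -0.1742, 0.0043]
orientation: [0.0, 0.02, 1.0, -0.0]
wrist_force: [-0.9, 0.0, 0.3]
finger_gap: 0.0601
grip_force: 0.4
```

```bash
python3 - <<'E'
from h import *
s=telemetry.get_state();print(s['tcp_pos'],wg(s['tcp_pos'])*1000,s['wrist_force'],s['finger_gap'])
t=imaging.read_camera("top")[:,:,::-1]; c=imaging.read_camera("scene")[:,:,::-1]
a=cv2.resize(t[150:240,280:365],None,fx=4.6,fy=4.6,interpolation=cv2.INTER_CUBIC)
b=cv2.resize(c[205:295,270:380],None,fx=4.6,fy=4.6,interpolation=cv2.INTER_CUBIC)[:,:400]
cv2.imwrite("pics/push1.png",np.hstack([a,b]))
E
```

```text
[ 0.5252 -0.1742  0.0043] [-87.5574  -0.5957] [-0.8523  0.0127  0.3309] 0.06005412451859572
```

View pics/push1.png

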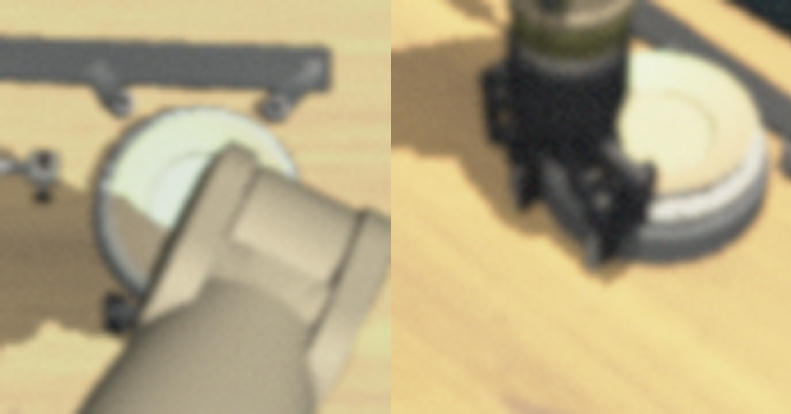

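The turntable is cradled and nearly home: in the left half the pins at (122,100) and (275,105) sit just off its rim. I'll nudge it on a little and watch the force.

Emit:
step_arm(moves=[[[-2,0,0],[0,0,0],60],[[-4,0.5,0],[0,0,0],60],[[-4,0.5,0],[0,0,0],60]])

```text
clock: 4.42
tcp_pos: [0.5287, -0.1737, 0.0044]
orientation: [0.0, 0.02, 1.0, -0.0]
wrist_force: [-1.3, -0.0, 0.6]
finger_gap: 0.0599
grip_force: 1.1
```

Emit:
step_arm(moves=[[[30,0,0],[0,0,0],60],[[30,0,0],[0,0,0],0],[[30,0,-8],[0,0,0],0],[[30,0,-8],[0,0,0],0],[[30,0,-8],[0,0,0],0],[[30,0,-8],[0,0,0],0]])

```text
clock: 4.92
tcp_pos: [0.5002, -0.173, 0.013]
orientation: [0.001, 0.02, 1.0, -0.0]
wrist_force: [-0.0, -0.1, -0.2]
finger_gap: 0.0005
grip_force: 0.0
```

```bash
python3 -c "
from h import *
s=telemetry.get_state();print(s['tcp_pos'],wg(s['tcp_pos'])*1000,s['wrist_force'],s['finger_gap'])"
```

```text
[ 0.5002 -0.173   0.013 ] [-112.5896   -0.3427] [-0.0331 -0.1418 -0.1654] 0.00047379697304882914
```

Emit:
step_arm(moves=[[[-12,0,0],[0,0,0],0],[[-20,0,0],[0,0,0],0],[[-23,0,0],[0,0,0],0],[[-24,0,0],[0,0,0],0],[[-25,0,0],[0,0,0],0],[[-25,0,0],[0,0,0],0]])

```text
clock: 5.42
tcp_pos: [0.5232, -0.1732, 0.012]
orientation: [-0.0, 0.02, 1.0, 0.0]
wrist_force: [-0.5, 0.6, 0.8]
finger_gap: 0.0003
grip_force: 0.3
```

Emit:
step_arm(moves=[[[-1,0,0],[0,0,0],0],[[-2,0,0],[0,0,0],0],[[-2,0,0],[0,0,0],0]])

```text
clock: 5.67
tcp_pos: [0.5249, -0.1732, 0.012]
orientation: [-0.001, 0.02, 1.0, 0.0]
wrist_force: [-2.0, 0.3, -0.2]
finger_gap: 0.0001
grip_force: 1.3
```

Emit:
step_arm(moves=[[[-1,0,0],[0,0,0],0],[[-2,0,0],[0,0,0],0],[[-2,0,0],[0,0,0],0]])

```text
clock: 5.92
tcp_pos: [0.5276, -0.1735, 0.0121]
orientation: [0.0, 0.02, 1.0, 0.0]
wrist_force: [-2.5, 0.4, -1.4]
finger_gap: -0.0003
grip_force: 1.0
```

Emit:
step_arm(moves=[[[-1,0,0],[0,0,0],0],[[-2,0,0],[0,0,0],0],[[-2,0,0],[0,0,0],0]])

```text
clock: 6.17
tcp_pos: [0.5295, -0.1735, 0.0122]
orientation: [-0.0, 0.02, 1.0, 0.0]
wrist_force: [-2.0, 0.0, -1.3]
finger_gap: 0.0
grip_force: 1.2
```

Emit:
step_arm(moves=[[[-1,0,0],[0,0,0],0],[[-2,0,0],[0,0,0],0],[[-2,0,0],[0,0,0],0]])

```text
clock: 6.42
tcp_pos: [0.5297, -0.1734, 0.0121]
orientation: [-0.002, 0.021, 1.0, 0.0]
wrist_force: [-7.4, -0.4, 3.5]
finger_gap: -0.0002
grip_force: 3.8
```

Emit:
step_arm(moves=[[[-1,0,0],[0,0,0],0],[[-2,0,0],[0,0,0],0],[[-2,0,0],[0,0,0],0]])

```text
clock: 6.67
tcp_pos: [0.5299, -0.1728, 0.0118]
orientation: [-0.003, 0.021, 1.0, 0.001]
wrist_force: [-11.3, -0.3, 5.6]
finger_gap: 0.0001
grip_force: 5.6
```

Emit:
step_arm(moves=[[[-1,0,0],[0,0,0],0],[[-2,0,0],[0,0,0],0],[[-2,0,0],[0,0,0],0],[[-2,0,0],[0,0,0],0]])

```text
clock: 7.0
tcp_pos: [0.5304, -0.1723, 0.0113]
orientation: [-0.005, 0.021, 1.0, 0.001]
wrist_force: [-14.1, 1.8, 7.5]
finger_gap: -0.0001
grip_force: 7.1
```

Emit:
step_arm(moves=[[[10,0,0],[0,0,0],0],[[40,0,0],[0,0,0],0],[[60,0,-20],[0,0,0],0],[[60,0,-60],[0,0,0],0],[[60,0,-100],[0,0,0],0],[[60,0,-150],[0,0,0],0],[[60,60,-190],[0,0,0],80],[[60,100,-230],[0,0,0],80]])

```text
clock: 7.67
tcp_pos: [0.4799, -0.1092, 0.2114]
orientation: [0.003, 0.022, 1.0, -0.001]
wrist_force: [0.8, 0.3, -1.0]
finger_gap: 0.0235
grip_force: 0.0
```

```bash
python3 - <<'E'
from h import *
s=telemetry.get_state();print(s['tcp_pos'],s['joint_pos'])
t=imaging.read_camera("top")[:,:,::-1]; c=imaging.read_camera("scene")[:,:,::-1]
cv2.imwrite("pics/t2.png",t);cv2.imwrite("pics/s2.png",c)
a=cv2.resize(t[155:240,190:360],None,fx=4.6,fy=4.6,interpolation=cv2.INTER_CUBIC)
cv2.imwrite("pics/push2.png",a)
print(rel([*gw(0,.272),.26],TH), rel([*gw(0,.272),.26],TH+np.pi))
E
```

```text
[ 0.4799 -0.1092  0.2114] [-0.3875  0.1559 -0.2068  1.2023  0.0008 -0.3433]
(array([-133.9808,  206.6037,  -44.4972]), array([0.0073, 0.0105, 1.5707])) (array([-133.9808,  206.6037,  -44.4972]), array([-0.0105,  0.0073, -1.5709]))
```

View pics/push2.png

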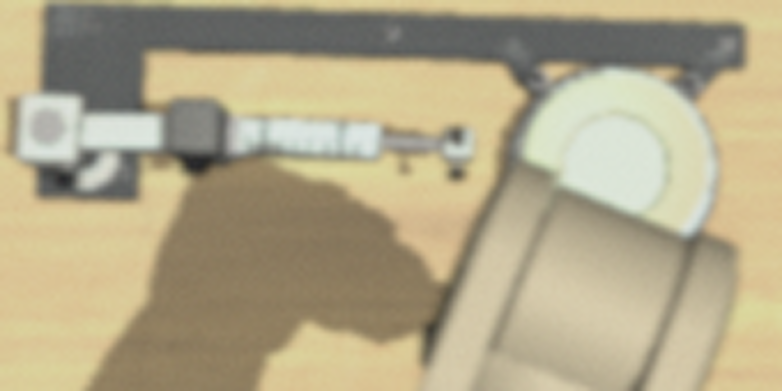

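The turntable now touches both pins at crop (537,80) and (700,85). Next I'll go above the grip with the wrist camera on the scale side.

Emit:
step_arm(moves=[[[-134,207,-45],[0,0,-1.57],80],[[-134,207,-45],[0,0,-1.57],80],[[-134,207,-45],[0,0,-1.57],80],[[-134,207,-45],[0,0,-1.57],80],[[-134,207,-45],[0,0,-1.57],80],[[-134,207,-45],[0,0,-1.57],80],[[-134,207,-45],[0,0,-1.57],80],[[-134,207,-45],[0,0,-1.57],80]])

```text
clock: 8.43
tcp_pos: [0.6228, 0.0954, 0.2527]
orientation: [0.001, -0.466, 0.885, -0.0]
wrist_force: [0.1, -0.1, -0.5]
finger_gap: 0.0799
grip_force: 0.0
```

```bash
python3 - <<'E'
from h import *
print(rel([*gw(0,.272),.26],TH+np.pi))
E
```

```text
(array([ 0.3816, -0.1931, -7.3179]), array([-0.0018,  0.0012, -0.5646]))
```

Emit:
step_arm(moves=[[[0,0,-7],[0,0,-0.565],80],[[0,0,-7],[0,0,-0.565],80],[[0,0,-7],[0,0,-0.565],80],[[0,0,-7],[0,0,-0.565],80],[[0,0,-7],[0,0,-0.565],80],[[0,0,-7],[0,0,-0.565],80]])

```text
clock: 8.93
tcp_pos: [0.6214, 0.0929, 0.2601]
orientation: [0.001, -0.691, 0.723, -0.0]
wrist_force: [-0.3, -0.8, -0.1]
finger_gap: 0.08
grip_force: 0.0
```

```bash
python3 - <<'E'
from h import *
s=telemetry.get_state();print(s['tcp_pos'],wg(s['tcp_pos']),s['orientation'],s['joint_pos'])
p=imaging.camera_params("wrist"); im=imaging.read_camera("wrist")[:,:,::-1]; cv2.imwrite("pics/w3.png",im)
import pickle; pickle.dump(p,open("w3.pkl","wb"))
t=imaging.read_camera("top")[:,:,::-1];c=imaging.read_camera("scene")[:,:,::-1]; cv2.imwrite("pics/t3.png",t);cv2.imwrite("pics/s3.png",c)
for P in [(*gw(0,.272),.179),(*gw(0,.246),.142),(*gw(0,.16),.142)]: print(proj("wrist",P,p))
a=cv2.resize(t[155:225,288:358],(420,420),interpolation=cv2.INTER_CUBIC)
cv2.imwrite("pics/w3v.png",cv2.resize(np.hstack([im,a]),(784,336)))
E
```

```text
[0.6214 0.0929 0.2601] [-0.0013  0.2698] [ 0.0006 -0.691   0.7229 -0.0003] [ 0.0205  0.4156  0.2643  1.4181  0.0004 -1.5052]
[279.4163 222.2551]
[279.3912 175.1901]
[278.1437  55.5518]
```

View pics/w3v.png

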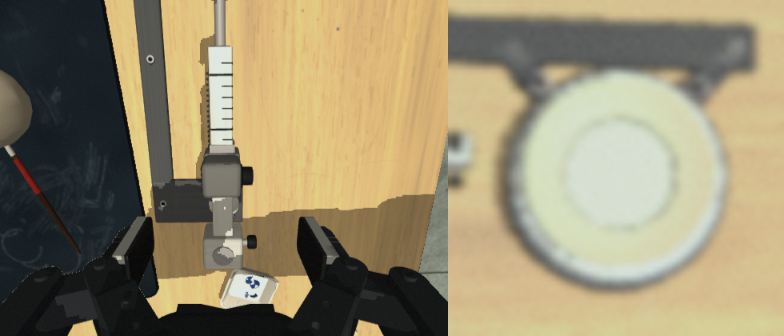

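The wrist view shows the grip block at about (276,219) in native pixels, with its button on the robot side. The long lines are at y≈161 (50) and y≈93 (100), and the index edge is near y≈180, so the reading is about 35. The top view on the right shows the foot up against both pins. Now I'll put numbers to the block edges, the scale and the seat.

```bash
python3 - <<'E'
from h import *
import pickle
p=pickle.load(open("w3.pkl","rb")); im=cv2.imread("pics/w3.png"); g=cv2.cvtColor(im,cv2.COLOR_BGR2GRAY).astype(int)
sat=cv2.cvtColor(im,cv2.COLOR_BGR2HSV)[:,:,1].astype(int)
for r in (212,225,235):
    print(r,"sat",sat[r,240:320:2])
print("col278 gray", list(zip(range(80,250,2),g[80:250:2,275:283].mean(1).astype(int))))
t=cv2.imread("pics/t3.png"); hsv=cv2.cvtColor(t,cv2.COLOR_BGR2HSV)
# inner pale disc of plate: low saturation
m=cv2.inRange(hsv,(0,0,170),(180,30,255));m[:165]=0;m[215:]=0;m[:,298:]=m[:,298:];m[:,:298]=0;m[:,348:]=0
n,l,st,ce=cv2.connectedComponentsWithStats(m);k=int(l[190,324]);print(st[k],ce[k])
for uv in (ce[k],(323.8,190.8)): 
    P=ray("top",uv,.055);print("tt",P,wg(P), [np.linalg.norm(P[:2]-q) for q in ([.677,-.1243],[.6756,-.2318])])
E
```

```text
212 sat [110 107 106 122 121 115  31  28  31  28  31  32  26  28  30  30  28  28
  28  26  24  28  26  28  30  28  28  30  27  27  31  13  24  11  36  21
  10  21  93 109]
225 sat [ 11  14  14  13  17  11  26  27  29  27  27  28  28  28  28  27  30  28
  28  26  28  25  27  28  28  27  30  28  26  30  26  30   0  18  16   9
   0   0  73 109]
235 sat [ 15  20  10   5  15  20  22  27  25  27  31  29  31  29  31  27  28  27
  27  31  25  25  29  24  27  29  31  31  28  27  24  24 111 111 112 108
 107 108 107 109]
col278 gray [(80, np.int64(228)), (82, np.int64(228)), (84, np.int64(228)), (86, np.int64(228)), (88, np.int64(228)), (90, np.int64(228)), (92, np.int64(101)), (94, np.int64(108)), (96, np.int64(228)), (98, np.int64(228)), (100, np.int64(228)), (102, np.int64(228)), (104, np.int64(228)), (106, np.int64(213)), (108, np.int64(161)), (110, np.int64(228)), (112, np.int64(228)), (114, np.int64(228)), (116, np.int64(228)), (118, np.int64(228)), (120, np.int64(213)), (122, np.int64(163)), (124, np.int64(228)), (126, np.int64(228)), (128, np.int64(228)), (130, np.int64(228)), (132, np.
[... 848 characters left out ...]
p.int64(121)), (212, np.int64(124)), (214, np.int64(123)), (216, np.int64(123)), (218, np.int64(123)), (220, np.int64(123)), (222, np.int64(122)), (224, np.int64(122)), (226, np.int64(121)), (228, np.int64(122)), (230, np.int64(121)), (232, np.int64(121)), (234, np.int64(120)), (236, np.int64(121)), (238, np.int64(120)), (240, np.int64(119)), (242, np.int64(119)), (244, np.int64(110)), (246, np.int64(113)), (248, np.int64(193))]
[310 176  25  27 471] [321.9809 189.4671]
tt [ 0.6189 -0.1723  0.055 ] [0.0061 0.0047] [np.float64(0.07535391017404426), np.float64(0.08215677137178694)]
tt [ 0.6147 -0.178   0.055 ] [ 0.002  -0.0012] [np.float64(0.08228635784522284), np.float64(0.08124147736570025)]
```

```bash
python3 - <<'E'
from h import *
import pickle
p=pickle.load(open("w3.pkl","rb"))
for nm,uv,z in [("grip",(277.5,226),.179),("gl",(251.5,226),.179),("gr",(303.5,226),.179),("idx",(278,180.5),.143),("m100",(278,92.8),.142),("m50",(278,161.6),.142),("m40",(278,174.3),.142)]:
    P=ray("wrist",uv,z,p);print(nm,P,wg(P)*1000)
P=ray("wrist",(277.5,226),.179,p)
c=np.array([np.cos(TH),np.sin(TH)]);T=[*(P[:2]-.003*c),.145];print(rel(T,TH+np.pi))
E
```

```text
grip [0.6242 0.0978 0.179 ] [  1.3852 274.8042]
gl [0.6426 0.0969 0.179 ] [ 19.7901 274.656 ]
gr [0.6059 0.0986 0.179 ] [-17.0171 274.9523]
idx [0.6231 0.073  0.143 ] [  1.1296 250.0269]
m100 [0.6199 0.0079 0.142 ] [  0.3886 184.8727]
m50 [0.6224 0.0583 0.142 ] [  0.9701 235.2749]
m40 [0.6229 0.0683 0.142 ] [  1.0855 245.2809]
(array([ -4.9774,  -0.0183, 115.1917]), array([-0.0006,  0.0003, -0.0116]))
```

Emit:
step_arm(moves=[[[-5,0,30],[0,0,-0.01],80],[[-5,0,60],[0,0,-0.01],80],[[-5,0,90],[0,0,-0.01],80],[[-5,0,110],[0,0,-0.01],80],[[-5,0,119],[0,0,-0.01],80],[[-5,0,119],[0,0,-0.01],80],[[-5,0,119],[0,0,-0.01],60]])

```text
clock: 9.67
tcp_pos: [0.621, 0.0979, 0.1418]
orientation: [0.0, -0.694, 0.72, -0.0]
wrist_force: [0.2, 0.2, 0.4]
finger_gap: 0.0697
grip_force: 0.0
```

```bash
python3 - <<'E'
from h import *
s=telemetry.get_state();print(s['tcp_pos'],wg(s['tcp_pos'])*1000,s['orientation'],s['wrist_force'],s['finger_gap'])
E
```

```text
[0.621  0.0979 0.1418] [ -1.8635 274.8618] [ 0.0001 -0.6938  0.7202 -0.    ] [0.1791 0.2185 0.4361] 0.06974123077221678
```

Emit:
step_arm(moves=[[[0,0,0],[0,0,0],50],[[0,0,0],[0,0,0],46],[[0,0,0],[0,0,0],36],[[0,0,0],[0,0,0],30],[[0,0,0],[0,0,0],30],[[0,0,0],[0,0,0],30],[[0,0,0],[0,0,0],30]], grip_force=35)

```text
clock: 10.25
tcp_pos: [0.6237, 0.098, 0.1442]
orientation: [0.003, -0.694, 0.72, -0.002]
wrist_force: [5.4, -0.1, 5.2]
finger_gap: 0.0395
grip_force: 40.9
```

The gap is 39.5 mm, so the button is fully in. I'll relieve the side force and draw.

Emit:
step_arm(moves=[[[0,-2,-1.5],[0,0,0],30],[[3,-2,-1.5],[0,0,0],30],[[10,-2,-1.5],[0,0,0],30],[[20,-2,-1.5],[0,0,0],30],[[30,-2,-1.5],[0,0,0],30],[[40,-2,-1.5],[0,0,0],30],[[50,-2,-1.5],[0,0,0],30],[[56,-2,-1.5],[0,0,0],30]])

```text
clock: 10.92
tcp_pos: [0.6217, 0.0408, 0.1443]
orientation: [0.001, -0.694, 0.72, -0.001]
wrist_force: [2.2, 2.6, 4.9]
finger_gap: 0.0396
grip_force: 38.7
```

Emit:
step_arm(moves=[[[3,0,0],[0,0,0],30],[[3,0,0],[0,0,0],30],[[3,0,0],[0,0,0],30]])

```text
clock: 11.17
tcp_pos: [0.6216, 0.0377, 0.1442]
orientation: [0.001, -0.694, 0.72, -0.001]
wrist_force: [1.9, -1.8, 6.1]
finger_gap: 0.0394
grip_force: 38.6
```

```bash
python3 - <<'E'
from h import *
s=telemetry.get_state();print(s['tcp_pos'],wg(s['tcp_pos'])*1000,s['wrist_force'],s['finger_gap'],s['grip_force'])
p=imaging.camera_params("wrist"); im=imaging.read_camera("wrist")[:,:,::-1]; cv2.imwrite("pics/w4.png",im)
import pickle; pickle.dump(p,open("w4.pkl","wb"))
for y in (.274-.059-.026,.1849,.16): print(proj("wrist",(*gw(.001,y),.142),p))
E
```

```text
[0.6216 0.0377 0.1442] [  0.9277 214.6542] [ 1.8813 -1.7642  6.067 ] 0.03938842445894049 38.644444942474365
[280.7781 223.2469]
[280.7653 214.732 ]
[280.6832 159.8547]
```

View pics/w4.png

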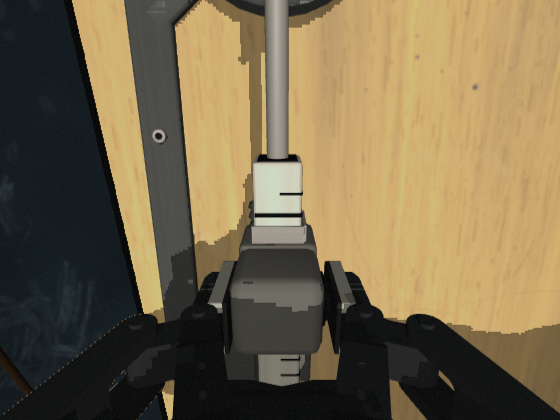

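The 100 line is at row ~215 and the tongue's edge at row ~225, with the 110 line at row 193. So about 4–5 mm is left; I'll measure it.

```bash
cat > rd.py <<'E'
from h import *
def read(im,p,lo,hi):
    g=cv2.cvtColor(im,cv2.COLOR_BGR2GRAY).astype(int)
    print("mid",list(zip(range(lo,hi),g[lo:hi,268:276].mean(1).astype(int).tolist())))
    print("short",list(zip(range(188,199),g[188:199,285:297].mean(1).astype(int).tolist())))
E
python3 - <<'E'
from rd import *; import pickle
p=pickle.load(open("w4.pkl","rb"));read(cv2.imread("pics/w4.png"),p,208,246)
E
```

```text
mid [(208, 210), (209, 209), (210, 209), (211, 210), (212, 188), (213, 95), (214, 16), (215, 16), (216, 15), (217, 120), (218, 210), (219, 210), (220, 210), (221, 210), (222, 210), (223, 210), (224, 210), (225, 187), (226, 121), (227, 158), (228, 155), (229, 156), (230, 157), (231, 157), (232, 157), (233, 156), (234, 154), (235, 154), (236, 154), (237, 154), (238, 153), (239, 153), (240, 153), (241, 153), (242, 147), (243, 112), (244, 50), (245, 70)]
short [(188, 206), (189, 206), (190, 205), (191, 205), (192, 177), (193, 15), (194, 37), (195, 127), (196, 206), (197, 205), (198, 205)]
```

```bash
python3 - <<'E'
from h import *; import pickle
p=pickle.load(open("w4.pkl","rb"))
for r,z in [(193.8,.142),(215,.142),(225.6,.142),(226.8,.143)]: print(r,wg(ray("wrist",(278,r),z,p))*1000)
E
```

```text
193.8 [  2.2146 175.0995]
215 [  2.2537 185.028 ]
225.6 [  2.2738 190.145 ]
226.8 [  2.2625 190.3578]
```

Emit:
step_arm(moves=[[[2,0,0],[0,0,0],30],[[4,0,0],[0,0,0],30],[[5.2,0,0],[0,0,0],30],[[5.2,0,0],[0,0,0],30],[[5.2,0,0],[0,0,0],30],[[5.2,0,0],[0,0,0],30]])

```text
clock: 11.72
tcp_pos: [0.6214, 0.033, 0.1442]
orientation: [0.001, -0.694, 0.72, -0.001]
wrist_force: [2.3, 0.2, 5.9]
finger_gap: 0.0394
grip_force: 38.6
```

```bash
python3 - <<'E'
from rd import *
s=telemetry.get_state();print(s['tcp_pos'],wg(s['tcp_pos'])*1000,s['wrist_force'],s['finger_gap'],s['grip_force'])
p=imaging.camera_params("wrist"); im=imaging.read_camera("wrist")[:,:,::-1]; cv2.imwrite("pics/w5.png",im)
import pickle; pickle.dump(p,open("w5.pkl","wb"))
g=cv2.cvtColor(im,cv2.COLOR_BGR2GRAY).astype(int)
print(list(zip(range(214,240),g[214:240,268:276].mean(1).astype(int).tolist())))
print(list(zip(range(195,216),g[195:216,285:297].mean(1).astype(int).tolist())))
t=imaging.read_camera("top")[:,:,::-1];c=imaging.read_camera("scene")[:,:,::-1]
w=cv2.resize(im[150:290,200:360],(480,420),interpolation=cv2.INTER_CUBIC)
cv2.imwrite("pics/fin.png",np.hstack([w,cv2.resize(t[155:225,300:350],(300,420),interpolation=cv2.INTER_CUBIC)]))
E
```

```text
[0.6214 0.033  0.1442] [  0.9628 210.0005] [2.261  0.1899 5.876 ] 0.03941580064364035 38.637340664863586
[(214, 209), (215, 209), (216, 209), (217, 209), (218, 209), (219, 209), (220, 209), (221, 209), (222, 182), (223, 52), (224, 14), (225, 29), (226, 98), (227, 157), (228, 155), (229, 156), (230, 157), (231, 157), (232, 157), (233, 156), (234, 154), (235, 155), (236, 155), (237, 154), (238, 152), (239, 152)]
[(195, 205), (196, 205), (197, 205), (198, 205), (199, 205), (200, 204), (201, 205), (202, 179), (203, 54), (204, 35), (205, 126), (206, 205), (207, 205), (208, 205), (209, 205), (210, 204), (211, 204), (212, 204), (213, 204), (214, 204), (215, 204)]
```

View pics/fin.png

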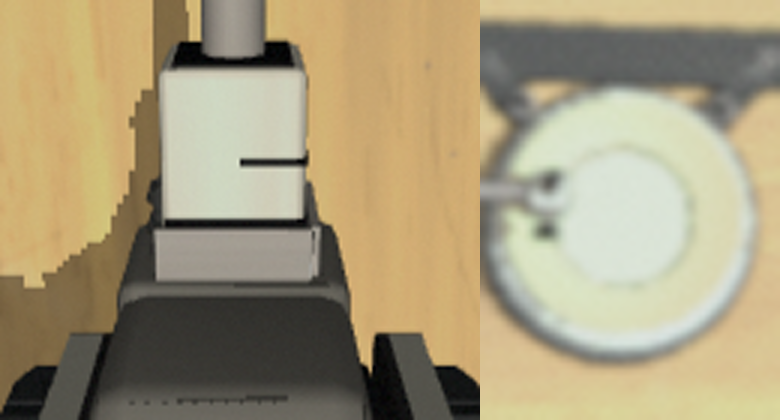

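The index edge is about 0.4 mm short: the line is partly under the tongue, with its centre at about row 224.7 and the edge at 225.6. The turntable still touches both pins. One small final correction remains.

Emit:
step_arm(moves=[[[0.6,0,0],[0,0,0],30],[[0.6,0,0],[0,0,0],30],[[0.6,0,0],[0,0,0],30],[[0.6,0,0],[0,0,0],30]])

```text
clock: 12.2
tcp_pos: [0.6214, 0.0326, 0.1442]
orientation: [0.001, -0.694, 0.72, -0.001]
wrist_force: [2.5, 0.6, 5.6]
finger_gap: 0.0398
grip_force: 38.7
```

```bash
python3 - <<'E'
from h import *
s=telemetry.get_state();print(wg(s['tcp_pos'])*1000,s['wrist_force'],s['finger_gap'],s['grip_force'])
im=imaging.read_camera("wrist")[:,:,::-1]
g=cv2.cvtColor(im,cv2.COLOR_BGR2GRAY).astype(int)
print(list(zip(range(220,230),g[220:230,268:276].mean(1).astype(int).tolist())))
print(list(zip(range(200,210),g[200:210,285:297].mean(1).astype(int).tolist())))
E
```

```text
[  0.9422 209.5809] [2.5252 0.6345 5.5672] 0.03977672209869657 38.666181564331055
[(220, 209), (221, 209), (222, 209), (223, 180), (224, 11), (225, 27), (226, 97), (227, 157), (228, 154), (229, 156)]
[(200, 205), (201, 205), (202, 205), (203, 176), (204, 14), (205, 62), (206, 146), (207, 205), (208, 204), (209, 205)]
```

```bash
python3 -c "
from workcell import env
print(env.hand_in())"
```

```text
the job is handed in; nothing more can be done
None
```

The job is handed in at about 12 s: the turntable's foot rests against both pins, the index edge stands at the 100 mm line (within about 0.2 mm by the wrist camera), and the grip is held with the button fully in; I never went near the cup, jar or dish, or touched the plate.

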